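# Gather sample pots in the lip corner of the tray

### The arm

A 6-joint arm with a two-finger parallel gripper is mounted at the origin on the work surface. World frame = base frame: x ahead of the robot, y to its left, z up, the work surface at z = 0. Lengths are in m, angles in rad, forces in N, time in s.
With the tool pointing down it reaches from about 0.25 to 0.725 m from the base axis. Payload 4 kg.
Tool frame: the origin (TCP) lies at the very end of the fingers, on their centre line; the grasp point (between the pads) lies 19 mm behind it; z points along the fingers, y is the line along which they close (so a half turn about z gives the same grasp; the last joint's range is limited). The gripper opens to 85 mm and grips with 20 to 120 N. Pads are 22 mm wide; open, the fingers measure 114 mm over their backs; the gripper's body (76 mm by 85 mm) begins 54 mm behind the grasp point. The pads swing forward as they close: fully open they stand 13 mm farther back than shut.
Start: joints at [-1.135, 0.241, 0.005, 1.335, 0, 1.571], TCP at [0.211, -0.453, 0.231] pointing down, gripper open.
Joint ranges: [-2.72, 2.72], [-1.05, 1.87], [-1.09, 1.28], [-1.99, 2.15], [-1.42, 1.44], [-3.14, 3.14]. Speed limits (rad/s): [2.79, 2.79, 3.14, 3.14, 3.14, 3.14].

### API

Orientations are given as a unit quaternion [x, y, z, w].
In Python, from workcell import bot, vision, workorder gives the robot as it stands.
- The arm moves only by the shell command python3 -m creep 'ROWS' [OPENING]. ROWS is JSON, a list of rows, each a list of 2 entries, a list of its own where there are three numbers: the shift along the tool's x, y, z in mm, then the turn, a rotation vector about the tool's x, y, z in rad. In form: [[[dx, dy, dz], [wx, wy, wz]], ...]. A call has 1 to 12 rows; each row shifts and turns the commanded pose from where the row before left it, along the tool's axes as they then stand; what a row does not reach is not made up. A row lasts 1/8 s, in which the tool goes at most 62.5 mm and 10.7 degrees, less where a joint would pass 70% of its speed; a pose out of reach is approached as far as the arm can. A call is refused whole if a number of a shift passes 62.5 or a number of a turn 0.188, either way. A call with a gripper value outside its range is refused whole. OPENING is the finger opening in mm, from 0 to 85.4, set as the call begins (- or left out, the last holds). The fingers move at their own pace and stop on an object; the grip force is fixed at half the most. Time passes only in rows, so rows that do not move let the fingers close. It gives the time, the measured TCP pose, the force, the opening and the grip force at its end, in the units of the state.
- bot.get_obs(): the state, without advancing time (a new reading comes with each control period).
- vision.camera(name): name is "scene" or "top" or "wrist"; returns a dict with "image" (480x640x3 uint8, blue, green, red), "z_map" (480x640 float32, m along the optical axis (not along the pixel's ray), 0 where there is no reading), "K" (3x3 intrinsics, pixels), "rvec" (rotation vector, rad) and "tvec" (3), from world to camera coordinates, as OpenCV has them; the wrist camera has in their place "tool_from_camera" (4x4, takes a point from camera to tool coordinates, whose origin is the TCP and whose axes are the flange's). Camera axes: x right, y down, z forward; pixel columns grow to the right and rows downward; lengths in m; the calibration is good to about 2 mm. A picture is of the moment at which its call begins: read the wrist's pose just before it.
- workorder.job_done(): hands the job in; it is judged then, once.
Trained networks look in a picture, given as the dict that the camera call returned (one of the last four; its "shot" number tells which), for a name from the list of things; names that differ only in an ending like _2 or _b are one class to them, and where a whole thing is asked for, a point or a joint stands for the part that bears it (a point fixed in the world has none). Each returns a list of dicts, best first, with "score" (0 to 1); they miss things now and then, are a little off and sometimes report something else, mostly with a low value. They report only what shows in the picture. A call takes as long as a camera call. They do not tell look-alikes from the thing itself.
- vision.spot_in(picture, query): "position" ([column, row] in pixels, amid what is visible of it).
- vision.place_of(picture, query): "position" ([column, row] in pixels: a listed point, or the origin of a listed thing).
The state is a dict: "clock": time; "joint_pos": joint angles; "joint_vel": joint speeds; "tau": joint torques, N m; "eef_pos": TCP position; "tool_rot": TCP orientation; "ft_force": force on the tool from outside, world axes, zero at the start; "ft_torque": the same for the moment, N m; "grip_width": finger opening in m; "grasp_force": force on a finger pad.
Only numpy, scipy, OpenCV 4.12 (cv2) and the standard library are available. Lean on these libraries where they do the work, as an engineer would, in place of code of your own. Each camera call takes 0.05 s, during which the arm holds its last target. There are 200 camera calls.

### The job

Tip the three sample pots out of the scoop into the grey tray to join the one already there, and stand the empty scoop back upright on the bench. Then pick the tray up by its handle lug and tilt it so that all four pots slide into the corner under the pouring lip; finish while still holding the tray tilted like that, steady and clear of the bench, with the pots resting in that corner. Do not touch the pots with the gripper, and leave the other things on the bench where they are.

Things in the scene. Friction and masses are not known exactly. Their poses are not given: they have to be found in the camera images.
- tray: Loose grey plastic tray (280 g), outside 190 (x) x 140 (y) x 40 mm tall, walls and floor 4 mm thick, open top. Origin at the centre of its underside; +x runs away from its handle lug towards its front, +y to its left, z up. An upright handle lug stands outside the middle of its rear (-x) end; a pouring lip (46 wide, sticking out about 25 mm) is fixed to the rim at its front-left (+x, +y) corner. Starts level on the bench, front roughly away from the robot.
- tray_grip (a point): Point in the tray's handle lug to grip, 66 mm above the tray's underside, at x = -102 mm, y = 0 in the tray. The lug is a flat upright block 14 mm thick (tray x) x 40 mm wide (tray y) whose top is 86 mm above the underside, 46 mm above the rim. Axes as the tray's.
- tray_in (a point): Centre of the tray's inner floor, 4 mm above its underside (inner floor 182 x 132 mm, inner walls 36 mm high). Axes as the tray's.
- tray_corner (a point): Inner corner of the tray's floor under the pouring lip, at x = +91, y = +66 mm in the tray, 4 mm above its underside. The pots are gathered here.
- scoop: Loose aluminium scoop (160 g): flat pan 92 (x) x 72 (y) mm, floor 4 mm thick, rear and side walls up to 26 mm, front (+x) end open, with the last 20 mm of the floor rising 10 degrees towards the mouth so that pots stay in while it is carried level. Origin at the centre of the pan's underside, +x towards the open mouth, z up. A post handle stands behind the rear wall.
- scoop_grip (a point): Point in the scoop's handle post to grip, 52 mm above its underside, at x = -55 mm, y = 0 in the scoop. The post is 18 mm (scoop x) x 28 mm (scoop y), its top 72 mm above the underside, 46 mm above the walls. Axes as the scoop's.
- scoop_mouth (a point): Middle of the edge of the scoop's open mouth, at x = +46 mm, y = 0, 8 mm above its underside. Axes as the scoop's.
- table: White tiled bench; its surface is at height 0.
- pot0_center (a point): Centre of a small round screw-cap sample pot, white with a black lid, 24 dia x 15 mm tall, 14 g, starts upright in the scoop. Pots are smooth: they slide on a slope of about 10 to 14 degrees, and gather in a corner of the tray at a diagonal tilt of about 25 degrees and more; tipped out, one may land on its edge and roll for a second or two.
- pot1_center (a point): Centre of a small round screw-cap sample pot, white with a black lid, 24 dia x 15 mm tall, 14 g, starts upright in the scoop. Pots are smooth: they slide on a slope of about 10 to 14 degrees, and gather in a corner of the tray at a diagonal tilt of about 25 degrees and more; tipped out, one may land on its edge and roll for a second or two.
- pot2_center (a point): Centre of a small round screw-cap sample pot, white with a black lid, 24 dia x 15 mm tall, 14 g, starts upright in the scoop. Pots are smooth: they slide on a slope of about 10 to 14 degrees, and gather in a corner of the tray at a diagonal tilt of about 25 degrees and more; tipped out, one may land on its edge and roll for a second or two.
- pot3_center (a point): Centre of a small round screw-cap sample pot, white with a black lid, 24 dia x 15 mm tall, 14 g, starts upright in the tray, away from the lip. Pots are smooth: they slide on a slope of about 10 to 14 degrees, and gather in a corner of the tray at a diagonal tilt of about 25 degrees and more; tipped out, one may land on its edge and roll for a second or two.
- pot0: The same pot 0; origin at the centre of its underside.
- pot1: The same pot 1; origin at the centre of its underside.
- pot2: The same pot 2; origin at the centre of its underside.
- pot3: The same pot 3; origin at the centre of its underside.
- wash_bottle: Bystander: white plastic wash bottle, 60 dia x 150 mm tall, stands at the left. Origin at the centre of its underside.
- jar: Bystander: amber glass jar, 48 dia x 60 mm tall, stands beyond the tray and scoop near the middle. Origin at the centre of its underside.
- petri: Bystander: clear lidded petri dish, 94 dia x 16 mm tall, lies beyond the tray and scoop. Origin at the centre of its underside.
- tweezers: Bystander: steel tweezers, 125 long x 15 x 10 mm, lie between the tray and the scoop. Origin at the centre of its underside.
- beaker: Bystander: glass beaker, 70 dia x 90 mm tall, stands at the right. Origin at the centre of its underside.
There are look-alikes about, which are no part of the job. Leave any blue or brown look-alike of the scoop alone.

How it is judged:
On the way, in this order (a step that is already met when the one before it is completed fails the run):
1. all four pots are in the tray, which still stands level on the bench (x of pot0_center in the frame of tray_in between -0.093 and 0.093 m and y of pot0_center in the frame of tray_in between -0.068 and 0.068 m and z of pot0_center in the frame of tray_in between -0.002 and 0.04 m and x of pot1_center in the frame of tray_in between -0.093 and 0.093 m and y of pot1_center in the frame of tray_in between -0.068 and 0.068 m and z of pot1_center in the frame of tray_in between -0.002 and 0.04 m and x of pot2_center in the frame of tray_in between -0.093 and 0.093 m and y of pot2_center in the frame of tray_in between -0.068 and 0.068 m and z of pot2_center in the frame of tray_in between -0.002 and 0.04 m and x of pot3_center in the frame of tray_in between -0.093 and 0.093 m and y of pot3_center in the frame of tray_in between -0.068 and 0.068 m and z of pot3_center in the frame of tray_in between -0.002 and 0.04 m and angle between tray's own z axis and vertical below 0.1 rad and height (world z) of tray below 0.01 m), for 0.2 s.
2. the empty scoop stands upright on the bench, let go, before the tray is picked up (all of step 1 and angle between scoop's own z axis and vertical below 0.1 rad and height (world z) of scoop between -0.004 and 0.008 m and linear speed of scoop below 0.02 m/s and contact force between the fingers and scoop below 0.1 N and contact force between scoop and table above 0.5 N), for 0.2 s.
At the end, for the whole second after the job is handed in: The tray is in the gripper, tilted 17 to 60 degrees and still, its lip corner at least 15 mm above the bench and nothing but the gripper carrying it; all four pots lie inside it within 90 mm of the inner corner under the lip, at rest; the scoop stands upright on the bench, let go (distance between each of pot0_center, pot1_center, pot2_center, pot3_center and tray_corner below 0.09 m and linear speed of each of pot0, pot1, pot2, pot3 below 0.05 m/s and angle between tray's own z axis and vertical between 0.3 and 1.05 rad and height (world z) of tray_corner above 0.015 m and contact force between tray and the fingers above 1 N and linear speed of tray below 0.04 m/s and contact force between tray and table below 0.1 N and contact force between each of tray, the fingers and scoop below 0.1 N and contact force between tray and wash_bottle below 0.1 N and contact force between tray and jar below 0.1 N and contact force between tray and petri below 0.1 N and contact force between tray and tweezers below 0.1 N and contact force between tray and beaker below 0.1 N and x of pot0_center in the frame of tray_in between -0.093 and 0.093 m and y of pot0_center in the frame of tray_in between -0.068 and 0.068 m and z of pot0_center in the frame of tray_in between -0.002 and 0.04 m and x of pot1_center in the frame of tray_in between -0.093 and 0.093 m and y of pot1_center in the frame of tray_in between -0.068 and 0.068 m and z of pot1_center in the frame of tray_in between -0.002 and 0.04 m and x of pot2_center in the frame of tray_in between -0.093 and 0.093 m and y of pot2_center in the frame of tray_in between -0.068 and 0.068 m and z of pot2_center in the frame of tray_in between -0.002 and 0.04 m and x of pot3_center in the frame of tray_in between -0.093 and 0.093 m and y of pot3_center in the frame of tray_in between -0.068 and 0.068 m and z of pot3_center in the frame of tray_in between -0.002 and 0.04 m and angle between scoop's own z axis and vertical below 0.1 rad and height (world z) of scoop between -0.004 and 0.008 m and linear speed of scoop below 0.02 m/s and contact force between scoop and table above 0.5 N); the arm keeps its last pose, push and grip.
It fails at once if the gripper touches a pot (contact force between the fingers and pot0 above 0.5 N or contact force between the fingers and pot1 above 0.5 N or contact force between the fingers and pot2 above 0.5 N or contact force between the fingers and pot3 above 0.5 N).
It fails at once if a bystander is moved by more than 30 mm (distance of any of wash_bottle, jar, petri, tweezers, beaker from where it was at the start of the episode above 0.03 m).
It also fails if it takes over 72 s, if anything falls off the work surface, if the arm or the gripper's body presses on something with over 40 N, if the wrist force passes 120 N, or if a joint passes its speed limit or range.

## Working session

There is one attempt and no reset: what is moved stays moved. The work goes in short steps, Python scripts to look and compute and a shell command to move; the robot and the scene stay as the last step left them, time stands still between calls to the robot, and variables do not carry over. Pictures are saved under pics/ and viewed, at most 10 in all, crops included, and the job is handed in when it is done.

```bash
mkdir -p pics; cat > h.py <<'E'
import numpy as np, cv2
from workcell import bot, vision, workorder
from scipy.spatial.transform import Rotation as R
def world(p,uv,z=None,d=None):
    """pixel -> world; on the plane of height z, or by depth"""
    Rm=cv2.Rodrigues(np.array(p["rvec"],float))[0]; t=np.array(p["tvec"],float).ravel()
    r=np.linalg.inv(p["K"])@[uv[0],uv[1],1]; C=-Rm.T@t; v=Rm.T@r
    s=d if d is not None else (z-C[2])/v[2]
    return C+s*v
def cloud(p):
    Rm=cv2.Rodrigues(np.array(p["rvec"],float))[0]; t=np.array(p["tvec"],float).ravel()
    v,u=np.mgrid[:480,:640]; r=np.stack([u,v,np.ones_like(u)],-1)@np.linalg.inv(p["K"]).T*p["z_map"][...,None]
    return (r-t)@Rm
E
python3 - <<'E'
from h import *
a=vision.camera("top");b=vision.camera("scene")
cv2.imwrite("pics/top.png",a["image"]);cv2.imwrite("pics/scene.png",b["image"])
H=dict(tray=0,tray_grip=.066,tray_corner=.004,scoop=0,scoop_grip=.052,scoop_mouth=.008,pot0_center=.0115,wash_bottle=0,jar=0,petri=0,tweezers=0,beaker=0)
for n,z in H.items():
  for nm,p in(("top",a),("scene",b)):
    print(n,nm,[(np.round(d["position"]).astype(int).tolist(),round(d["score"],2),world(p,d["position"],z)[:2].round(3).tolist()) for d in vision.place_of(p,n)[:6]])
o=bot.get_obs();print(o["clock"],o["eef_pos"],o["tool_rot"])
E
```

```text
tray top [([253, 237], 0.92, [0.532, 0.199])]
tray scene [([362, 306], 0.72, [0.54, 0.192])]
tray_grip top [([258, 275], 0.65, [0.428, 0.177])]
tray_grip scene [([399, 273], 0.93, [0.437, 0.196])]
tray_corner top [([228, 205], 0.91, [0.613, 0.267])]
tray_corner scene []
scoop top [([410, 168], 0.98, [0.725, -0.206]), ([473, 280], 0.98, [0.433, -0.366]), ([407, 226], 0.95, [0.571, -0.198]), ([393, 288], 0.72, [0.409, -0.16]), ([431, 341], 0.71, [0.277, -0.257])]
scoop scene [([282, 226], 0.93, [0.57, -0.198]), ([300, 184], 0.9, [0.417, -0.373]), ([338, 216], 0.82, [0.4, -0.156]), ([234, 241], 0.74, [0.721, -0.204]), ([354, 187], 0.58, [0.27, -0.268])]
scoop_grip top [([410, 301], 0.89, [0.375, -0.197]), ([466, 263], 0.88, [0.472, -0.335]), ([418, 244], 0.81, [0.516, -0.216]), ([458, 326], 0.76, [0.316, -0.312]), ([414, 183], 0.74, [0.671, -0.207])]
scoop_grip scene [([338, 172], 0.85, [0.313, -0.3]), ([338, 196], 0.74, [0.384, -0.184]), ([248, 223], 0.63, [0.674, -0.197]), ([297, 203], 0.56, [0.51, -0.213])]
scoop_mouth top [([399, 212], 0.84, [0.606, -0.175]), ([406, 149], 0.83, [0.7
[... 666 characters left out ...]
8, [0.537, -0.239])]
jar top [([293, 137], 0.6, [0.801, 0.106])]
jar scene [([255, 320], 0.86, [0.792, 0.102])]
petri top [([417, 246], 0.16, [0.519, -0.223])]
petri scene [([258, 283], 0.85, [0.733, -0.01]), ([377, 242], 0.4, [0.367, 0.006])]
tweezers top [([331, 281], 0.78, [0.424, -0.002]), ([400, 209], 0.58, [0.615, -0.178]), ([331, 304], 0.4, [0.364, -0.005])]
tweezers scene [([363, 245], 0.76, [0.41, -0.003]), ([290, 221], 0.44, [0.538, -0.206])]
beaker top [([507, 212], 0.88, [0.613, -0.459])]
beaker scene [([234, 188], 0.93, [0.615, -0.46]), ([360, 246], 0.23, [0.417, -0.004])]
1.3 [ 0.21105462 -0.45324163  0.23130682] [ 9.76355665e-01  2.16170337e-01  3.69076361e-06 -1.54736451e-05]
```

View pics/top.png

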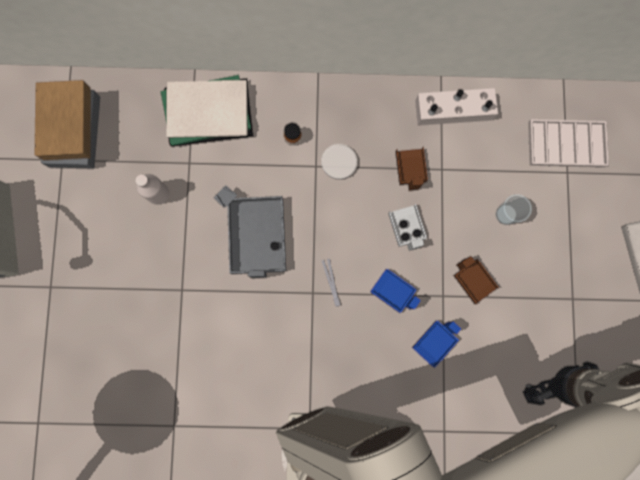

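View pics/scene.png

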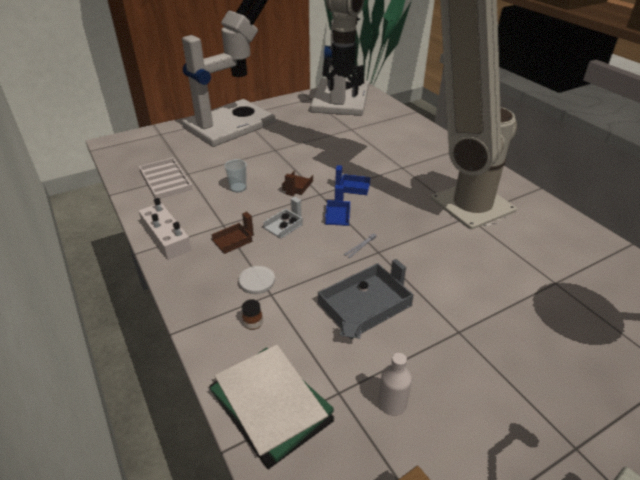

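Five scoop-shaped things show in the top picture: brown at (410,168) and (475,280), blue at (395,290) and (436,341), and aluminium at (407,226). The aluminium one holds three pots, so it fits the description. The tray is at (257,237) with one pot at (275,245). I'll confirm the scoop in one crop and refine its pose from depth.

```bash
python3 - <<'E'
from h import *
p=vision.camera("top"); c=cloud(p)
cr=p["image"][185:265,365:455]; cv2.imwrite("pics/crop1.png",cv2.resize(cr,None,fx=6,fy=6,interpolation=cv2.INTER_CUBIC))
def sel(x0,x1,y0,y1,z0,z1): 
    q=c[(c[...,0]>x0)&(c[...,0]<x1)&(c[...,1]>y0)&(c[...,1]<y1)&(c[...,2]>z0)&(c[...,2]<z1)]; return q
def rect(q):
    r=cv2.minAreaRect(q[:,:2].astype(np.float32)); return np.round(cv2.boxPoints(r),3).tolist(),np.round(r[0],3),np.round(r[1],3),round(r[2],1),len(q)
print("post",rect(sel(.47,.56,-.27,-.16,.05,.09)))
print("scoopwalls",rect(sel(.48,.66,-.27,-.13,.018,.034)))
print("lug",rect(sel(.38,.48,.1,.27,.06,.11)))
print("trayrim",rect(sel(.4,.66,.08,.32,.03,.05)))
E
```

```text
post ([[0.503000020980835, -0.19900000095367432], [0.5120000243186951, -0.2280000001192093], [0.5289999842643738, -0.22300000488758087], [0.5210000276565552, -0.1940000057220459]], array([ 0.516, -0.211]), array([0.018, 0.03 ]), 16.9, 102)
scoopwalls ([[0.4970000088214874, -0.17800000309944153], [0.5189999938011169, -0.24799999594688416], [0.6230000257492065, -0.2160000056028366], [0.6010000109672546, -0.14499999582767487]], array([ 0.56 , -0.197]), array([0.109, 0.074]), 17.5, 291)
lug ([[0.4230000078678131, 0.20100000500679016], [0.4269999861717224, 0.16099999845027924], [0.44200000166893005, 0.16200000047683716], [0.43700000643730164, 0.20200000703334808]], array([0.432, 0.182]), array([0.014, 0.04 ]), 6.1, 113)
trayrim ([[0.4169999957084656, 0.2840000092983246], [0.4309999942779541, 0.10999999940395355], [0.6679999828338623, 0.1289999932050705], [0.6539999842643738, 0.30300000309944153]], array([0.543, 0.207]), array([0.238, 0.174]), 4.5, 727)
```

View pics/crop1.png

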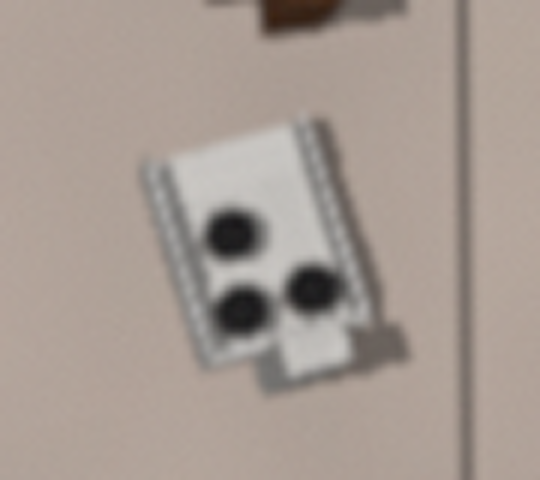

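The crop confirms it: a silver scoop with three black-lidded pots at about (232,233), (242,310) and (312,288), and its post at (315,350). I'm moving above the post.

```bash
python3 -m creep '[[[24,-6,0],[0,0,0]],[[47,-11,0],[0,0,0.07]],[[47,-8,0],[0,0,0.07]],[[47,-5,15],[0,0,0]],[[47,-5,15],[0,0,0]],[[47,-5,15],[0,0,0]],[[47,-5,15],[0,0,0]],[[47,-5,15],[0,0,0]],[[20,0,5],[0,0,0]],[[0,0,0],[0,0,0]]]' 60
cat >> h.py <<'E'
def go(pos,heading,tilt=0,axis=(0,0,1)):
    """tool pose: x at heading (deg), z down, then turned by tilt (deg) about world axis; prints shift in tool mm and rotvec"""
    o=bot.get_obs(); A=R.from_quat(o["tool_rot"]); h=np.radians(heading)
    B=R.from_rotvec(np.radians(tilt)*np.array(axis,float))*R.from_matrix(np.array([[np.cos(h),np.sin(h),0],[np.sin(h),-np.cos(h),0],[0,0,-1]]).T)
    print("t",round(o["clock"],2),"pos",np.round(o["eef_pos"],4),"shift",np.round(A.inv().apply(np.array(pos)-o["eef_pos"])*1e3,1),"rot",np.round((A.inv()*B).as_rotvec(),3),"F",np.round(o["ft_force"],1),"w",round(o["grip_width"],4),"g",round(o["grasp_force"],1),"q",np.round(o["joint_pos"],2))
E
python3 - <<'E'
from h import *
go((.516,-.211,.033),17)
o=bot.get_obs(); p=vision.camera("wrist"); cv2.imwrite("pics/w1.png",p["image"])
T=p["tool_from_camera"]; A=R.from_quat(o["tool_rot"]).as_matrix()
v,u=np.mgrid[:480,:640]; r=np.stack([u,v,np.ones_like(u)],-1)@np.linalg.inv(p["K"]).T*p["z_map"][...,None]
c=(r@T[:3,:3].T+T[:3,3])@A.T+o["eef_pos"]
m=(c[...,2]>.06)&(c[...,2]<.08)&(abs(c[...,0]-.516)<.05)&(abs(c[...,1]+.211)<.05)
q=c[m]; print(len(q)); 
if len(q)>20: print(cv2.minAreaRect(q[:,:2].astype(np.float32)), q[:,2].mean())
E
```

```text
clock: 2.6
eef_pos: [0.5464, -0.2848, 0.1505]
tool_rot: [0.989, 0.148, -0.001, -0.0]
ft_force: [-0.5, -0.7, 0.5]
grip_width: 0.0603
grasp_force: 0.0
t 2.6 pos [ 0.5464 -0.2848  0.1505] shift [ -7.3 -79.4 117.5] rot [-0.001  0.001  0.001] F [-0.5 -0.7  0.5] w 0.0603 g 0.0 q [-0.48  0.51  0.2   1.25 -0.    2.36]
1897
((0.5170257687568665, -0.21252113580703735), (0.017919886857271194, 0.028363661840558052), 16.707149505615234) 0.07038441108476784
```

```bash
python3 -m creep '[[[-3,-38,0],[0,0,0]],[[-3.8,-39.7,0],[0,0,0]],[[0,0,30],[0,0,0]],[[0,0,30],[0,0,0]],[[0,0,30],[0,0,0]],[[0,0,20],[0,0,0]],[[0,0,7.5],[0,0,0]],[[0,0,0],[0,0,0]]]'
python3 - <<'E'
from h import *
go((.517,-.2125,.033),17)
E
python3 -m creep '[[[0,0,0],[0,0,0]],[[0,0,0],[0,0,0]],[[0,0,0],[0,0,0]],[[0,0,0],[0,0,0]],[[0,0,0],[0,0,0]],[[0,0,0],[0,0,0]]]' 0
```

```text
clock: 3.65
eef_pos: [0.5162, -0.2138, 0.0343]
tool_rot: [0.989, 0.147, 0.0, 0.0]
ft_force: [-0.9, 1.3, -0.0]
grip_width: 0.0602
grasp_force: 0.0
t 3.65 pos [ 0.5162 -0.2138  0.0343] shift [ 1.1 -1.   1.3] rot [ 0.     0.    -0.002] F [-0.9  1.3 -0. ] w 0.0602 g 0.0 q [-0.39  0.51 -0.14  0.92 -0.    2.45]
clock: 4.4
eef_pos: [0.5175, -0.2133, 0.0352]
tool_rot: [0.989, 0.147, 0.001, 0.001]
ft_force: [-0.7, 0.0, 5.6]
grip_width: 0.0267
grasp_force: 60.0
```

```bash
python3 -m creep '[[[0,0,-5],[0,0,0]],[[0,0,-15],[0,0,0]],[[0,0,-25],[0,0,0]],[[0,0,-25],[0,0,0]],[[0,0,-25],[0,0,0]],[[0,0,-20],[0,0,0]],[[0,0,-10],[0,0,0]],[[0,0,-5],[0,0,0]],[[0,0,0],[0,0,0]]]'
python3 - <<'E'
from h import *
go((.5786,.0784,.16),95)
p=vision.camera("scene"); cv2.imwrite("pics/s2.png",cv2.resize(p["image"][130:350,180:480],None,fx=2.5,fy=2.5))
E
```

```text
clock: 5.52
eef_pos: [0.5166, -0.2129, 0.1636]
tool_rot: [0.989, 0.147, -0.0, -0.0]
ft_force: [0.3, 0.0, -2.5]
grip_width: 0.0275
grasp_force: 59.3
t 5.53 pos [ 0.5166 -0.2129  0.1636] shift [ 144.2 -260.6    3.6] rot [-0.     0.    -1.362] F [ 0.3  0.  -2.5] w 0.0275 g 59.3 q [-0.39  0.39  0.04  1.22 -0.    2.45]
```

View pics/s2.png

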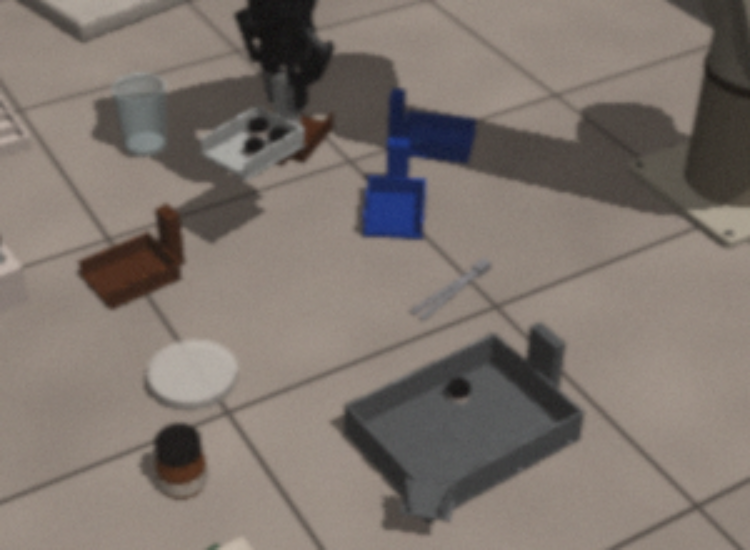

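The scoop is lifted level, with its three pots inside at about (265,133). The tray at (465,425) holds one pot at (458,390). I'm carrying the scoop over.

```bash
python3 -m creep '[[[4,-8,0],[0,0,0]],[[10,-17,0],[0,0,0]],[[16,-27,0],[0,0,0]],[[18,-33,0],[0,0,0]],[[18,-33,0],[0,0,0]],[[18,-33,0],[0,0,0]],[[18,-33,0],[0,0,0]],[[16,-32,0],[0,0,0]],[[12,-22,0],[0,0,0]],[[8,-14,0],[0,0,0]],[[4,-6,0],[0,0,0]],[[2,-3,0],[0,0,0]]]'
python3 -m creep '[[[0,0,0],[0,0,-0.04]],[[0,0,0],[0,0,-0.09]],[[0,0,0],[0,0,-0.13]],[[0,0,0],[0,0,-0.15]],[[0,0,0],[0,0,-0.15]],[[0,0,0],[0,0,-0.15]],[[0,0,0],[0,0,-0.15]],[[0,0,0],[0,0,-0.15]],[[0,0,0],[0,0,-0.15]],[[0,0,0],[0,0,-0.12]],[[0,0,0],[0,0,-0.08]],[[0,0,0],[0,0,0]]]'
python3 - <<'E'
from h import *
go((.5786,.0784,.097),95)
p=vision.camera("scene"); cv2.imwrite("pics/s3.png",cv2.resize(p["image"][180:380,260:480],None,fx=3,fy=3))
E
```

```text
clock: 7.08
eef_pos: [0.5783, 0.0787, 0.1637]
tool_rot: [0.989, 0.147, -0.0, 0.0]
ft_force: [0.6, -0.4, -2.3]
grip_width: 0.0274
grasp_force: 59.4
clock: 8.57
eef_pos: [0.5785, 0.0777, 0.1639]
tool_rot: [0.677, 0.736, -0.0, 0.0]
ft_force: [-0.5, 0.6, -1.8]
grip_width: 0.0273
grasp_force: 59.3
t 8.57 pos [0.5785 0.0777 0.1639] shift [ 0.7  0.2 66.9] rot [ 0.     0.    -0.005] F [-0.5  0.6 -1.8] w 0.0273 g 59.3 q [ 0.13  0.44  0.11  1.24 -0.    1.62]
```

View pics/s3.png

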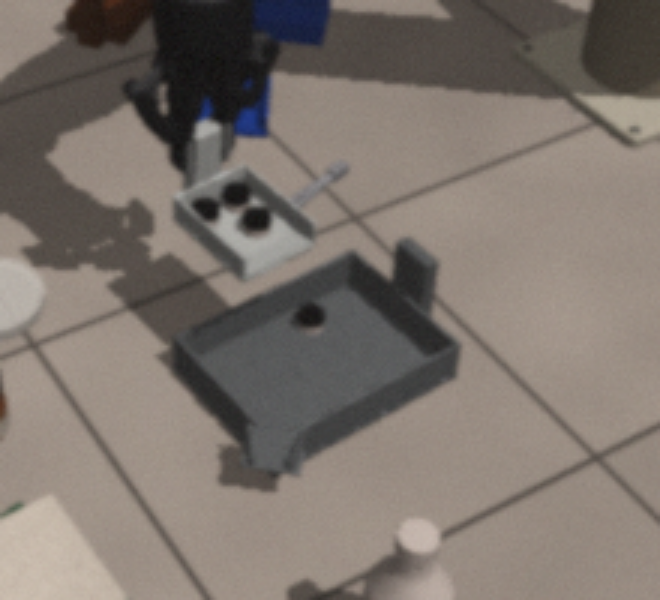

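```bash
python3 -m creep '[[[0,0,10],[0,0,0]],[[0,0,18],[0,0,0]],[[0,0,16],[0,0,0]],[[0,0,8],[0,0,0]],[[1.5,0,-5],[0,-0.05,0]],[[1.5,0,-5],[0,-0.05,0]],[[1.5,0,-5],[0,-0.05,0]],[[1.5,0,-5],[0,-0.05,0]],[[1.5,0,-5],[0,-0.05,0]],[[1.5,0,-5],[0,-0.05,0]],[[3,0,10],[0,0,0]],[[4,0,13],[0,0,0]]]'
python3 -m creep '[[[3.5,0,12],[0,0,0]],[[1,0,4],[0,0,0]],[[1.5,0,-5],[0,-0.05,0]],[[1.5,0,-5],[0,-0.05,0]],[[1.5,0,-5],[0,-0.05,0]],[[1.5,0,-5],[0,-0.05,0]],[[0,0,0],[0,0,0]],[[0,0,0],[0,0,0]],[[0,0,0],[0,0,0]]]'
python3 - <<'E'
from h import *
go((.5786,.0784,.097),95)
p=vision.camera("scene"); cv2.imwrite("pics/s4.png",cv2.resize(p["image"][180:380,260:480],None,fx=3,fy=3))
E
```

```text
clock: 10.12
eef_pos: [0.5774, 0.0911, 0.1153]
tool_rot: [0.669, 0.728, -0.101, 0.11]
ft_force: [0.4, 0.9, -2.3]
grip_width: 0.0272
grasp_force: 59.4
clock: 11.25
eef_pos: [0.5764, 0.1029, 0.1163]
tool_rot: [0.656, 0.713, -0.167, 0.182]
ft_force: [-0.4, -0.1, -1.7]
grip_width: 0.0272
grasp_force: 59.4
t 11.25 pos [0.5764 0.1029 0.1163] shift [-12.3   0.1  28.7] rot [-0.     0.5   -0.003] F [-0.4 -0.1 -1.7] w 0.0272 g 59.4 q [ 0.41  0.6   0.14  1.29 -0.47  1.94]
```

View pics/s4.png

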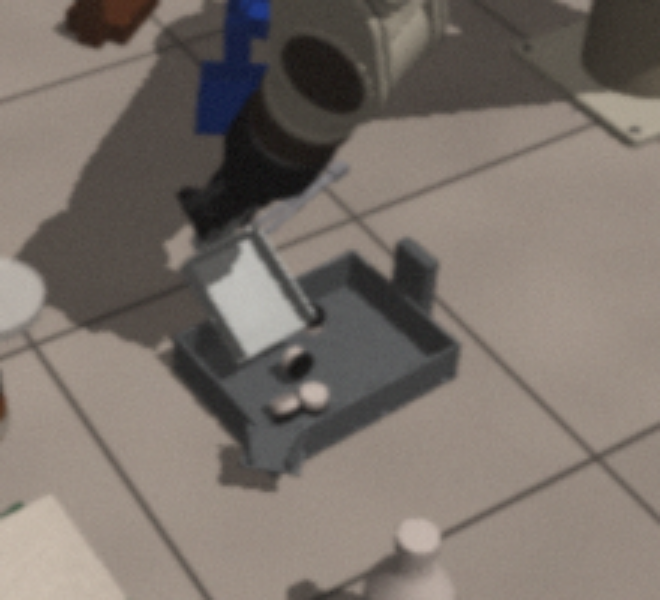

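The pots at (297,362), (285,405) and (313,396) are in the tray, and the scoop at (245,295) is empty. I'm raising it straight up and levelling it.

```bash
python3 -m creep '[[[-3,0,-5],[0,0,0]],[[-6,0,-11],[0,0,0]],[[-10,0,-18],[0,0,0]],[[-12,0,-21],[0,0,0]],[[-10,0,-18],[0,0,0]],[[-5,0,-9],[0,0,0]],[[0,0,0],[0,0.1,0]],[[0,0,0],[0,0.1,0]],[[0,0,0],[0,0.1,0]],[[0,0,0],[0,0.1,0]],[[0,0,0],[0,0.1,0]],[[0,0,0],[0,0,0]]]'
python3 - <<'E'
from h import *
go((.55,-.23,.1),95)
p=vision.camera("top"); q=vision.camera("scene")
cv2.imwrite("pics/s5.png",np.hstack([cv2.resize(p["image"][185:285,220:340],(400,333)),cv2.resize(q["image"][230:350,300:430],(400,369))[:333]]))
E
```

```text
clock: 12.8
eef_pos: [0.5764, 0.1004, 0.2104]
tool_rot: [0.678, 0.735, -0.001, 0.001]
ft_force: [0.3, -0.0, -1.6]
grip_width: 0.0271
grasp_force: 59.5
t 12.8 pos [0.5764 0.1004 0.2104] shift [-327.   -53.3  110.9] rot [-0.     0.002 -0.005] F [ 0.3 -0.  -1.6] w 0.0271 g 59.5 q [ 0.17  0.42  0.2   1.36 -0.    1.66]
```

View pics/s5.png

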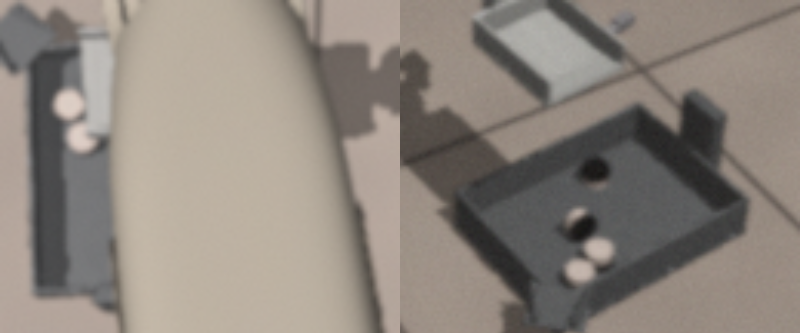

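All four pots are in the tray: (595,170), (580,222), (600,250) and (578,272) in the right half. I'm taking the scoop back to free bench.

```bash
python3 -m creep '[[[-15,-3,0],[0,0,0]],[[-32,-6,0],[0,0,0]],[[-40,-6,0],[0,0,0]],[[-40,-6,0],[0,0,0]],[[-40,-6,0],[0,0,0]],[[-40,-6,10],[0,0,0]],[[-40,-6,20],[0,0,0]],[[-40,-6,20],[0,0,0]],[[-25,-5,20],[0,0,0]],[[-15,-3,20],[0,0,0]],[[0,0,20],[0,0,0]],[[0,0,0],[0,0,0]]]'
python3 - <<'E'
from h import *
go((.55,-.23,.0352),95)
E
```

```text
clock: 14.4
eef_pos: [0.5495, -0.2275, 0.098]
tool_rot: [0.676, 0.737, -0.001, -0.002]
ft_force: [-0.6, 0.0, -2.1]
grip_width: 0.0274
grasp_force: 59.4
t 14.4 pos [ 0.5495 -0.2275  0.098 ] shift [-2.7  0.6 62.8] rot [-0.005 -0.002 -0.002] F [-0.6  0.  -2.1] w 0.0274 g 59.4 q [-0.39  0.51  0.05  1.11 -0.    1.09]
```

```bash
python3 -m creep '[[[0,0,18],[0,0,0]],[[0,0,20],[0,0,0]],[[0,0,12],[0,0,0]],[[0,0,6],[0,0,0]],[[0,0,3],[0,0,0]],[[0,0,2],[0,0,0]],[[0,0,1],[0,0,0]],[[0,0,0],[0,0,0]]]'
```

```text
clock: 15.4
eef_pos: [0.5515, -0.228, 0.0383]
tool_rot: [0.676, 0.737, 0.0, 0.0]
ft_force: [0.1, 0.4, -1.6]
grip_width: 0.0272
grasp_force: 59.5
```

```bash
python3 -m creep '[[[0,0,1.5],[0,0,0]],[[0,0,1],[0,0,0]],[[0,0,0],[0,0,0]]]'; python3 -m creep '[[[0,0,1],[0,0,0]],[[0,0,0],[0,0,0]]]'
```

```text
clock: 15.78
eef_pos: [0.5513, -0.2278, 0.0355]
tool_rot: [0.676, 0.736, -0.0, -0.0]
ft_force: [0.3, -0.5, -2.1]
grip_width: 0.0278
grasp_force: 59.5
clock: 16.02
eef_pos: [0.5514, -0.228, 0.0352]
tool_rot: [0.676, 0.736, 0.0, 0.0]
ft_force: [-1.4, 0.4, 2.8]
grip_width: 0.027
grasp_force: 60.2
```

```bash
python3 -m creep '[[[0,0,0],[0,0,0]],[[0,0,0],[0,0,0]],[[0,0,0],[0,0,0]],[[0,0,0],[0,0,0]],[[0,0,-10],[0,0,0]],[[0,0,-30],[0,0,0]],[[0,0,-40],[0,0,0]],[[0,0,-40],[0,0,0]],[[0,0,-20],[0,0,0]]]' 60
python3 - <<'E'
from h import *
go((.432,.182,.16),95)
p=vision.camera("scene"); c=cloud(p)
for nm,x0,x1,y0,y1,z0,z1 in(("post",.5,.6,-.28,-.17,.05,.09),("lug",.38,.48,.1,.27,.06,.11)):
    q=c[(c[...,0]>x0)&(c[...,0]<x1)&(c[...,1]>y0)&(c[...,1]<y1)&(c[...,2]>z0)&(c[...,2]<z1)]; print(nm,len(q),q.mean(0).round(3),q[:,2].max().round(3),cv2.minAreaRect(q[:,:2].astype(np.float32)))
E
```

```text
clock: 17.15
eef_pos: [0.5526, -0.2284, 0.1784]
tool_rot: [0.676, 0.737, 0.001, 0.002]
ft_force: [-0.5, 1.3, 0.1]
grip_width: 0.0598
grasp_force: 0.0
t 17.15 pos [ 0.5526 -0.2284  0.1784] shift [419.2 -85.4  17. ] rot [ 0.005  0.002 -0.002] F [-0.5  1.3  0.1] w 0.0598 g 0.0 q [-0.39  0.46  0.18  1.29 -0.    1.09]
post 102 [ 0.551 -0.221  0.064] 0.076 ((0.5493068695068359, -0.22336114943027496), (0.031238853931427002, 0.02075434848666191), 8.43021011352539)
lug 166 [0.434 0.186 0.078] 0.09 ((0.4306396543979645, 0.18375417590141296), (0.017002493143081665, 0.04207475483417511), 1.0673291683197021)
```

```bash
python3 -m creep '[[[20,-4,0],[0,0,0]],[[45,-9,0],[0,0,0]],[[50,-10,0],[0,0,0]],[[50,-10,0],[0,0,0]],[[50,-10,0],[0,0,0]],[[50,-10,0],[0,0,0]],[[50,-10,0],[0,0,0]],[[50,-10,0],[0,0,0]],[[35,-8,0],[0,0,0]],[[19,-4.4,0],[0,0,0]],[[0,0,0],[0,0,0]]]' 50
python3 - <<'E'
from h import *
go((.432,.182,.049),95)
o=bot.get_obs(); p=vision.camera("wrist")
T=p["tool_from_camera"]; A=R.from_quat(o["tool_rot"]).as_matrix()
v,u=np.mgrid[:480,:640]; r=np.stack([u,v,np.ones_like(u)],-1)@np.linalg.inv(p["K"]).T*p["z_map"][...,None]
c=(r@T[:3,:3].T+T[:3,3])@A.T+o["eef_pos"]
m=(c[...,2]>.075)&(c[...,2]<.1)&(abs(c[...,0]-.432)<.05)&(abs(c[...,1]-.182)<.06)
q=c[m]; print(len(q),cv2.minAreaRect(q[:,:2].astype(np.float32)), q[:,2].mean())
s=vision.camera("scene"); cv2.imwrite("pics/s6.png",np.hstack([p["image"][::2,::2],cv2.resize(s["image"][180:360,260:480],(440,360))[:240]]))
E
```

```text
clock: 18.58
eef_pos: [0.4301, 0.1834, 0.1745]
tool_rot: [0.675, 0.737, -0.0, 0.0]
ft_force: [0.0, 0.0, -0.4]
grip_width: 0.0501
grasp_force: 0.0
t 18.57 pos [0.4301 0.1834 0.1745] shift [ -1.6   1.8 125.5] rot [-0.     0.     0.001] F [ 0.   0.  -0.4] w 0.0501 g 0.0 q [ 0.4   0.21 -0.18  1.17 -0.    1.89]
1665 ((0.4314058721065521, 0.18038280308246613), (0.013908709399402142, 0.03975565731525421), 4.679912567138672) 0.08535422713392692
```

View pics/s6.png

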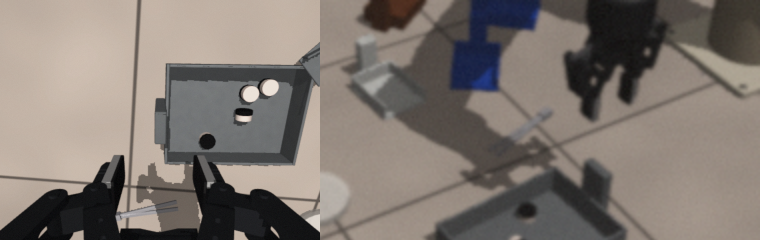

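Scoop stands upright at (388,80) in the right half. The lug is under the fingers, and the pots at (250,93), (269,88), (243,115) and (207,141) in the wrist view are clear of where the inner finger goes.

```bash
python3 -m creep '[[[-3,1,20],[0,0,0]],[[0,0,35],[0,0,0]],[[0,0,35],[0,0,0]],[[0,0,22],[0,0,0]],[[0,0,10],[0,0,0]],[[0,0,4],[0,0,0]],[[0,0,0],[0,0,0]]]'
python3 - <<'E'
from h import *
go((.4314,.1804,.048),95)
E
python3 -m creep '[[[0,0,0],[0,0,0]],[[0,0,0],[0,0,0]],[[0,0,0],[0,0,0]],[[0,0,0],[0,0,0]],[[0,0,0],[0,0,0]],[[0,0,0],[0,0,0]],[[0,0,0],[0,0,0]]]' 0
```

```text
clock: 19.55
eef_pos: [0.4326, 0.1794, 0.0491]
tool_rot: [0.677, 0.736, 0.0, 0.0]
ft_force: [-0.5, 1.0, -0.3]
grip_width: 0.0496
grasp_force: 0.0
t 19.55 pos [0.4326 0.1794 0.0491] shift [ 1.1 -1.1  1.1] rot [ 0.001 -0.    -0.003] F [-0.5  1.  -0.3] w 0.0496 g 0.0 q [ 0.39  0.35 -0.37  0.85 -0.    1.88]
clock: 20.42
eef_pos: [0.4326, 0.1797, 0.0494]
tool_rot: [0.676, 0.737, 0.001, 0.0]
ft_force: [0.4, -1.0, 5.0]
grip_width: 0.0133
grasp_force: 59.7
```

```bash
python3 -m creep '[[[0,0,-4],[0,0,0]],[[0,0,-10],[0,0,0]],[[0,0,-18],[0,0,0]],[[0,0,-22],[0,0,0]],[[0,0,-25],[0,0,0]],[[0,0,-25],[0,0,0]],[[0,0,-25],[0,0,0]],[[0,0,-22],[0,0,0]],[[0,0,-16],[0,0,0]],[[0,0,-10],[0,0,0]],[[0,0,-3],[0,0,0]],[[0,0,0],[0,0,0]]]'
python3 -m creep '[[[0,0,0],[0.015,-0.015,0]],[[0,0,0],[0.03,-0.03,0]],[[0,0,0],[0.035,-0.035,0]],[[0,0,0],[0.035,-0.035,0]],[[0,0,0],[0.035,-0.035,0]],[[0,0,0],[0.035,-0.035,0]],[[0,0,0],[0.035,-0.035,0]],[[0,0,0],[0.035,-0.035,0]],[[0,0,0],[0.035,-0.035,0]],[[0,0,0],[0.035,-0.035,0]],[[0,0,0],[0.03,-0.03,0]],[[0,0,0],[0,0,0]]]'
python3 - <<'E'
from h import *
go((.4314,.1804,.048),95)
q=vision.camera("scene"); p=vision.camera("top")
cv2.imwrite("pics/s7.png",np.hstack([cv2.resize(q["image"][180:380,260:460],(400,400)),cv2.resize(p["image"][180:300,200:320],(400,400))]))
E
```

```text
clock: 21.92
eef_pos: [0.4316, 0.1794, 0.2282]
tool_rot: [0.676, 0.737, -0.0, -0.0]
ft_force: [0.2, -0.0, -3.1]
grip_width: 0.0134
grasp_force: 58.7
clock: 23.42
eef_pos: [0.4323, 0.1802, 0.227]
tool_rot: [0.655, 0.714, -0.249, 0.01]
ft_force: [-0.2, 0.5, -3.0]
grip_width: 0.0136
grasp_force: 58.7
t 23.43 pos [0.4323 0.1802 0.227 ] shift [ 61.3  60.3 157. ] rot [-0.357  0.355 -0.001] F [-0.2  0.5 -3. ] w 0.0136 g 58.7 q [ 0.51  0.57  0.35  1.84 -0.17  2.03]
```

View pics/s7.png

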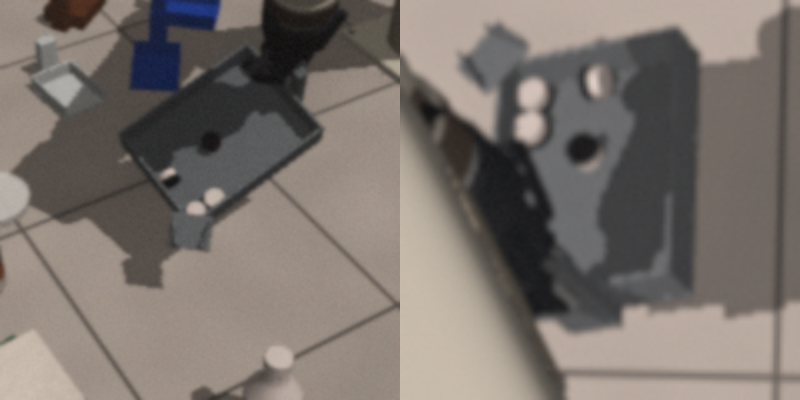

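The pots are on their way: two sit at the lip corner at (195,207) and (213,197), with the others at (170,178) and (209,142). I'll let them slide and then measure in the tray frame.

```bash
python3 -m creep '[[[0,0,0],[0,0,0]],[[0,0,0],[0,0,0]],[[0,0,0],[0,0,0]],[[0,0,0],[0,0,0]],[[0,0,0],[0,0,0]],[[0,0,0],[0,0,0]],[[0,0,0],[0,0,0]],[[0,0,0],[0,0,0]]]' >/dev/null
cat > m.py <<'E'
from h import *
o=bot.get_obs(); A=R.from_quat(o["tool_rot"])
def tray(w):  # world -> tray frame
    t=A.inv().apply(np.asarray(w)-o["eef_pos"]); return np.stack([t[...,1]-.102,t[...,0],-t[...,2]+.0485],-1)
im=[]
for nm in("scene","top"):
    p=vision.camera(nm); T=tray(cloud(p).reshape(-1,3)).reshape(480,640,3)
    m=(abs(T[...,0])<.088)&(abs(T[...,1])<.063)&(T[...,2]>.011)&(T[...,2]<.034)
    n,l,s,cc=cv2.connectedComponentsWithStats(m.astype(np.uint8))
    for i in range(1,n):
        if s[i,4]>8:
            q=T[l==i]; print(nm,"px",cc[i].round(),s[i,4],"tray",q.mean(0).round(3),"min",q.min(0).round(3),"max",q.max(0).round(3),"far",np.linalg.norm(q[:,:2]-[.091,.066],axis=1).max().round(3))
    im.append(p["image"])
print(o["clock"],A.apply([0,0,1]))
cv2.imwrite("pics/s8.png",np.hstack([cv2.resize(im[0][240:300,320:380],(400,400)),cv2.resize(im[1][180:260,210:290],(400,400))]))
E
python3 m.py
```

```text
scene px [376. 210.] 15 tray [-0.07  -0.062  0.022] min [-0.083 -0.063  0.011] max [-0.059 -0.062  0.031] far 0.217
scene px [362. 220.] 10 tray [-0.028 -0.062  0.023] min [-0.035 -0.063  0.013] max [-0.02  -0.061  0.033] far 0.18
scene px [345. 268.] 71 tray [0.076 0.008 0.022] min [ 0.065 -0.002  0.011] max [0.086 0.016 0.028] far 0.07
scene px [359. 278.] 196 tray [0.064 0.046 0.018] min [0.042 0.024 0.011] max [0.085 0.063 0.023] far 0.05
top px [258. 204.] 76 tray [0.074 0.003 0.022] min [ 0.064 -0.004  0.012] max [0.087 0.014 0.029] far 0.074
top px [243. 212.] 196 tray [0.065 0.045 0.018] min [0.043 0.022 0.011] max [0.087 0.063 0.024] far 0.053
24.525 [-0.31019236 -0.36795886 -0.87657685]
```

View pics/s8.png

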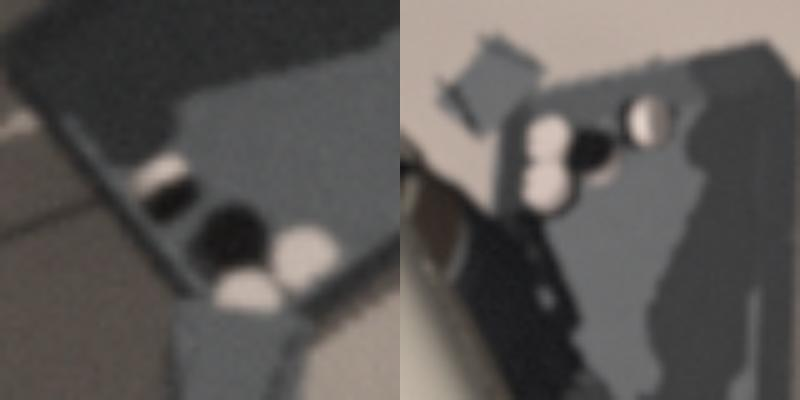

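Three pots are packed in the lip corner and the fourth, on its edge at tray (75, 5) mm, is about 62 mm from it. I'll check that they are at rest.

```bash
python3 -m creep '[[[0,0,0],[0,0,0]],[[0,0,0],[0,0,0]],[[0,0,0],[0,0,0]],[[0,0,0],[0,0,0]],[[0,0,0],[0,0,0]],[[0,0,0],[0,0,0]],[[0,0,0],[0,0,0]],[[0,0,0],[0,0,0]]]'; python3 m.py
```

```text
clock: 25.62
eef_pos: [0.4319, 0.1795, 0.2286]
tool_rot: [0.655, 0.713, -0.248, 0.011]
ft_force: [0.4, 0.9, -2.8]
grip_width: 0.0136
grasp_force: 58.8
scene px [345. 268.] 70 tray [0.076 0.008 0.023] min [ 0.065 -0.002  0.012] max [0.086 0.016 0.029] far 0.071
scene px [359. 278.] 194 tray [0.064 0.046 0.018] min [0.043 0.023 0.012] max [0.085 0.063 0.023] far 0.05
top px [258. 204.] 79 tray [0.075 0.003 0.021] min [ 0.065 -0.006  0.011] max [0.087 0.015 0.03 ] far 0.073
top px [242. 212.] 194 tray [0.065 0.045 0.018] min [0.041 0.02  0.011] max [0.088 0.063 0.024] far 0.054
25.625 [-0.31013962 -0.36790119 -0.87661972]
```

Nothing has moved between the two measurements, so I'm handing in.

```bash
python3 -c "
from workcell import workorder
print(workorder.job_done())"
```

```text
the job is handed in; nothing more can be done
None
```

I handed the job in at about 26 s: the tray is held steady by its lug at about 29° and clear of the bench, all four pots are at rest within about 75 mm of the lip corner, and the empty scoop stands upright on the bench; no verdict came back.

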